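Open the photometer's cuvette compartment

ROBOT

A 6-joint arm with a two-finger parallel gripper is mounted at the origin on the work surface. World frame = base frame: x ahead of the robot, y to its left, z up, the work surface at z = 0. Lengths are in mm, angles in degrees, forces in N, time in s.
With the tool pointing down it reaches from about 250 to 775 mm from the base axis. Payload 8.9 kg.
Tool frame: the origin (TCP) lies at the centre of the arm's flange, where the gripper is bolted on; the fingertips stand tips_ahead ahead of it and the grasp point (between the pads) lies 155 mm ahead of it (tips_ahead is the distance from the TCP to the fingertips, in mm); z points along the fingers, y is the line along which they close (so a half turn about z gives the same grasp; the last joint's range is limited). The gripper opens to 85 mm and grips with 20 to 120 N. Pads are 22 mm wide; open, the fingers measure 114 mm over their backs; the gripper's body (76 mm by 85 mm) begins 54 mm behind the grasp point. The pads swing forward as they close: fully open they stand 13 mm farther back than shut.
Start: joints at [-7.981, 16.656, -8.789, 64.555, 0, 82.019], TCP at [524.999, 0.004, 404.705] pointing down, gripper open.
Joint ranges: [-144.48, 144.48], [-52.06, 99.96], [-74.48, 78.29], [-112.23, 115.85], [-86.99, 84.42], [-180, 180]. Speed limits (degrees/s): [127.2, 127.2, 159.86, 180, 180, 180].

INTERFACE

Orientations are given as a 3x3 rotation matrix whose columns are the frame's x, y, z axes.
In Python, from workcell import * gives the robot as it stands. The module is installed in compiled form; this text tells all that it offers.
- The arm moves only by the tool apply_moves, never from a script. Its argument "steps" is a list of rows, each an object of numbers: "hand": the finger opening in cm, from 0 to 8.54; "x", "y", "z": the shift along the tool's x, y, z in cm; "spin": the turn about the tool's z in degrees. In form: [{"hand": .., "x": .., "y": .., "z": .., "spin": ..}, ...]. A call has 1 to 12 rows; each row is the pose to reach, as a shift and turn from the pose commanded when the call began, along the tool's axes at that moment; what a row does not reach only later rows make up. A row lasts 1/10 s, in which the tool goes at most 50 mm and 8.59 degrees, less where a joint would pass 70% of its speed; a pose out of reach is approached as far as the arm can. A call with a gripper value outside its range is refused whole. The fingers move at their own pace and stop on an object; the grip force is fixed at half the most. Time passes only in rows, so rows that repeat a pose let the fingers close. It gives the time, the measured TCP pose, the force, the opening and the grip force at its end, in the units of the state.
- get_state(): the state, without advancing time (a new reading comes with each control period).
- read_camera(name): name is "scene" or "side" or "wrist"; returns a dict with "pixels" (420x560x3 uint8, blue, green, red), "depth" (420x560 float32, mm along the optical axis (not along the pixel's ray), 0 where there is no reading), "mtx" (3x3 intrinsics, pixels), "k1" (the pictures are not rectified: a ray, as slopes to the right and down, at radius r is drawn at 1 + k1 r^2 times it, then the intrinsics apply), "R" (3x3) and "t" (3): a world point X has camera coordinates R X + t. Camera axes: x right, y down, z forward; pixel columns grow to the right and rows downward; lengths in mm; the calibration is good to about 2 mm. A picture is of the moment at which its call begins.
- job_done(): hands the job in; it is judged then, once.
Trained networks look in a picture, given as the dict that the camera call returned (one of the last four; its "shot" number tells which), for a name from the list of things; names that differ only in an ending like _2 or _b are one class to them, and where a whole thing is asked for, a point or a joint stands for the part that bears it (a point fixed in the world has none). Each returns a list of dicts, best first, with "score" (0 to 1); they miss things now and then, are a little off and sometimes report something else, mostly with a low value. They report only what shows in the picture. A call takes as long as a camera call.
- find_in(picture, name): "centre" ([column, row] in pixels, amid what is visible of it).
- masks_of(picture, name): "region" (420x560 bool, what is visible of it) and "centre" ([column, row] in pixels, amid what is visible of it).
The state is a dict: "clock": time; "joint_pos": joint angles; "joint_vel": joint speeds; "tau": joint torques, N m; "tool_pos": TCP position; "tool_rot": TCP orientation; "wrist_force": force on the tool from outside, world axes, zero at the start; "moment": the same for the moment, N m; "opening": finger opening in mm; "grasp_force": force on a finger pad.
Only numpy, scipy, OpenCV 4.12 (cv2) and the standard library are available. Lean on these libraries where they do the work, as an engineer would, in place of code of your own. Each camera call takes 0.05 s, during which the arm holds its last target. There are 200 camera calls.

TASK

Open the sample compartment of the white photometer for the next reading: press its red release tab down until the black spring-loaded lid pops up, then push the lid all the way back until it stands fully open against its stop, and move the hand clear. Only push with the fingertips or the outside of the fingers: nothing is to be picked up, the cuvette inside stays seated in its well, and the things standing around stay where they are.

Things in the scene. Friction and masses are not known exactly. Their poses are not given: they have to be found in the camera images.
- reader: white bench photometer, fixed, 205 mm deep (its x), 160 mm wide (its y). Origin: centre of its underside, on the bench; x points from its front (red tab) to its back, z up. Main case 70 mm high; front step under the tab (x -100 to -45 mm) 50 mm high; grey display hump behind the lid (x 70 to 105 mm, 150 mm wide) 86 mm high. The cuvette well, 40 mm deep, is at x 0, y 0 under the lid.
- tab (a joint): rocking red release tab, rad: 0 at rest, grows as its pad is pressed down, hard stop at 0.22. The latch lets the lid go at about 0.13 (pad 4 to 5 mm down at the press point, some 5 N there; about 6 N on reaching the stop, 7 mm down). It springs back when let go.
- tab_pad (a point): press point on top of the red tab's pad (44 mm along reader x, 40 mm wide), 14 mm in from its front edge; at rest at reader x -82, y 0, height 73 mm. Press straight down. The tab turns about reader x -48 mm, height 60 mm; its latch nose (24 mm wide) stands up to height 90 mm at reader x -56 to -46 mm.
- lid (a joint): hinge of the black lid, rad: 0 shut and latched; once released a thin steel ejector pin (reader x 22, y 26 mm) lifts it to about 0.5, where it rests and must be pushed on; at 1.85 it leans back on its stop, fully open. Slightly stiff: near upright it stays where left, nearer shut it falls back on the pin. The push takes 1 to 4 N.
- lid_hinge (a point): middle of the lid's hinge line, which runs along the reader's y; at reader x 47, y 0, height 70.5 mm.
- lid_lip (a point): front edge of the lid, middle of the small grey lip, 97 mm from the hinge line, moving with the lid; shut at reader x -50, y 0, height 79.5 mm; popped up at about height 125 mm. The lid is 76 mm wide and 14 mm thick, a shell open below, its lower edge level with the hinge line when shut.
- cuvette_center (a point): centre (half-way up) of the clear cuvette standing in the reader's well under the lid: 12.5 x 12.5 x 45 mm, its top 5 mm above the case top. Loose; leave it there.
- rack_center (a point): blue cuvette rack beside the reader, 80 x 55 x 30 mm, with three cuvettes up to 51 mm high; point half-way up the rack. Loose bystander.
- beaker_center (a point): small glass beaker beside the reader, 60 mm across, 70 mm high; point at its centre. Loose bystander.
- marker_center (a point): white marker pen with a blue cap, lying on the bench in front of the reader, 135 x 12 x 12 mm, point at its centre. Loose bystander.
- bottle_blue_center (a point): glass bottle with a blue cap in the white tray, 64 mm across, 140 mm high; point at its centre. Loose bystander.
- bottle_red_center (a point): glass bottle with a red cap in the white tray, 64 mm across, 140 mm high; point at its centre. Loose bystander.
- jar_center (a point): amber jar with a black cap, 60 mm across, 90 mm high; point at its centre. Loose bystander.

How it is judged (in metres and radians):
On the way, in this order (a step that is already met when the one before it is completed fails the run):
1. the red tab is pressed down while the lid is still shut (value of joint tab above 0.07 rad and value of joint lid below 0.2 rad).
2. the lid has popped up on its spring (value of joint lid between 0.35 and 0.9 rad), for 0.2 s.
At the end, for the whole second after the job is handed in: The lid stands at rest fully open (hinge beyond 1.72 rad, stop at 1.85), the tab is released (below 0.05 rad), the cuvette is still seated in its well, and no bystander has moved 20 mm or more (value of joint lid above 1.72 rad and velocity of joint lid between -0.1 and 0.1 rad/s and value of joint tab below 0.05 rad and z of cuvette_center in the frame of reader between 0.047 and 0.058 m and horizontal distance between cuvette_center and reader below 0.006 m and distance of each of rack_center, beaker_center, marker_center, bottle_blue_center, bottle_red_center, jar_center from where it was at the start of the episode below 0.02 m); the robot touches nothing.
It fails at once if the cuvette is lifted out of its well (10 mm or more) (z of cuvette_center in the frame of reader above 0.0625 m).
It fails at once if a bystander is lifted, carried or knocked 20 mm or more from its place (distance of any of rack_center, beaker_center, marker_center, bottle_blue_center, bottle_red_center, jar_center from where it was at the start of the episode above 0.02 m).
It also fails if it takes over 42 s, if anything falls off the work surface, if the arm or the gripper's body presses on something with over 40 N, if the wrist force passes 120 N, or if a joint passes its speed limit or range.

## Working session

There is one attempt and no reset: what is moved stays moved. The work goes in short steps, Python scripts to look and compute and a tool call to move; the robot and the scene stay as the last step left them, time stands still between calls to the robot, and variables do not carry over. Pictures are saved under pics/ and viewed, at most 10 in all, crops included, and the job is handed in when it is done.

Besides the shell and the picture viewer there is one more tool, called after "Call:" as name([rows], argument=value, ...), one row to a line, values as JSON. apply_moves: Moves the arm, as the interface text tells. Its arguments: {"type":"object","properties":{"steps":{"type":"array","items":{"type":"object","properties":{"hand":{"type":"number"},"x":{"type":"number"},"y":{"type":"number"},"z":{"type":"number"},"spin":{"type":"number"}}}}},"required":["steps"]}

```bash
mkdir -p pics; cat > h.py <<'E'
from workcell import *
import numpy as np, cv2
def world(p, uv):
    # per-pixel back-projection (N,2) -> (N,3) with depth
    uv=np.atleast_2d(np.asarray(uv,float)); k=p["k1"]
    n=cv2.undistortPoints(uv.reshape(-1,1,2),p["mtx"],np.array([k,0,0,0.])).reshape(-1,2)
    d=p["depth"][uv[:,1].round().astype(int),uv[:,0].round().astype(int)]
    ok=d>0
    c=np.c_[n*d[:,None],d]
    return ((c-p["t"])@np.asarray(p["R"]))[ok]
def region(p,m):
    r,c=np.nonzero(m); return world(p,np.c_[c,r])
E
python3 - <<'E'
from h import *
s=get_state(); print(s["clock"],s["tool_pos"],np.round(s["tool_rot"],3).tolist(),s["opening"])
ims=[]
for n in ["scene","side"]:
    p=read_camera(n); cv2.imwrite(f"pics/{n}0.png",p["pixels"])
    for t in ["reader","tab","lid","lid_lip","tab_pad","rack_center","beaker_center","marker_center","bottle_blue_center","jar_center","cuvette_center"]:
        f=masks_of(p,t)[:2]
        for q in f:
            w=region(p,q["region"])
            print(n,t,round(q["score"],2),np.round(q["centre"]), q["region"].sum(), np.round(np.median(w,0)) if len(w) else None, np.round(np.percentile(w,[2,98],axis=0)).tolist() if len(w) else None)
E
```

```text
0.0 [5.24789410e+02 3.34856390e-02 4.04128952e+02] [[0.0, 1.0, -0.001], [1.0, -0.0, 0.0], [0.0, -0.001, -1.0]] 85.72548564257221
scene reader 0.62 [265. 221.] 3349 [602. -69.  71.] [[479.0, -134.0, 12.0], [677.0, 21.0, 90.0]]
scene tab 0.53 [247. 202.] 99 [494. -53.  74.] [[477.0, -67.0, 69.0], [521.0, -34.0, 93.0]]
scene lid 0.68 [261. 213.] 666 [573. -53.  85.] [[526.0, -90.0, 75.0], [616.0, -14.0, 90.0]]
scene lid_lip 0.91 [266. 216.] 701 [571. -56.  85.] [[519.0, -90.0, 69.0], [616.0, -15.0, 90.0]]
scene tab_pad 0.6 [245. 200.] 115 [496. -54.  74.] [[477.0, -70.0, 69.0], [524.0, -34.0, 93.0]]
scene rack_center 0.58 [295. 200.] 437 [571.  82.  29.] [[528.0, 59.0, 5.0], [607.0, 114.0, 54.0]]
scene beaker_center 0.59 [229. 253.] 414 [ 577. -201.   43.] [[559.0, -231.0, 1.0], [613.0, -177.0, 73.0]]
scene marker_center 0.6 [219. 208.] 56 [ 415. -113.   12.] [[405.0, -136.0, 5.0], [426.0, -85.0, 17.0]]
scene bottle_blue_center 0.97 [169. 294.] 684 [ 616. -423.   98.] [[585.0, -449.0, 15.0], [632.0, -392.0, 148.0]]
scene bottle_blue_center 0.26 [295. 200.] 499 [572.  84.  28.] [[523.0, 
[... 1030 characters left out ...]
46 [417. -95.  13.] [[398.0, -145.0, 1.0], [441.0, -24.0, 16.0]]
side beaker_center 0.58 [330. 273.] 661 [ 585. -205.   45.] [[556.0, -234.0, 5.0], [611.0, -179.0, 72.0]]
side marker_center 0.77 [251. 284.] 244 [418. -92.  13.] [[398.0, -145.0, 2.0], [440.0, -24.0, 16.0]]
side bottle_blue_center 0.94 [408. 330.] 1381 [ 580. -428.   95.] [[565.0, -452.0, 9.0], [613.0, -394.0, 146.0]]
side bottle_blue_center 0.53 [367. 362.] 1406 [ 465. -430.   98.] [[449.0, -454.0, 13.0], [498.0, -398.0, 147.0]]
side jar_center 0.62 [193. 154.] 483 [552. 407.  60.] [[530.0, 395.0, 8.0], [582.0, 449.0, 92.0]]
side cuvette_center 0.75 [288. 238.] 5109 [555. -80.  71.] [[468.0, -136.0, 8.0], [667.0, 22.0, 90.0]]
```

```bash
python3 - <<'E'
from h import *
for n in ["side","wrist","scene"]:
    p=read_camera(n)
    if n!="scene": cv2.imwrite(f"pics/{n}1.png",cv2.resize(p["pixels"][120:360,130:450],(800,600)) if n=="side" else p["pixels"])
    for t,zl in [("lid",(80,95)),("tab",(66,80)),("reader",(66,74)),("reader",(83,90))]:
        for q in masks_of(p,t)[:1]:
            w=region(p,q["region"]); w=w[(w[:,2]>zl[0])&(w[:,2]<zl[1])]
            if len(w)>10: print(n,t,zl,round(q["score"],2),len(w),np.round(cv2.minAreaRect(w[:,:2].astype(np.float32))[0],1),np.round(cv2.minAreaRect(w[:,:2].astype(np.float32))[1:][0],1),cv2.minAreaRect(w[:,:2].astype(np.float32))[2],np.round(w.min(0)),np.round(w.max(0)))
E
```

```text
side lid (80, 95) 0.93 821 [567.8 -53.9] [79.  98.3] 89.4864273071289 [518. -93.  80.] [617. -14.  94.]
side tab (66, 80) 0.76 241 [498. -53.] [41.6 49.6] 89.08425903320312 [473. -74.  67.] [523. -32.  80.]
side reader (66, 74) 0.87 1250 [572.2 -54.8] [164.1 198.6] 89.73008728027344 [ 473. -137.   66.] [671.  27.  74.]
side reader (83, 90) 0.87 1300 [594.1 -55.5] [150.7 161.8] 89.04462432861328 [ 513. -132.   83.] [676.  19.  90.]
wrist lid (80, 95) 0.62 7793 [570.6 -54.7] [77.4 98.5] 88.8530044555664 [522. -94.  80.] [619. -15.  92.]
wrist tab (66, 80) 0.75 1747 [499.  -52.7] [40.6 48.5] 89.07127380371094 [475. -73.  66.] [523. -32.  79.]
wrist reader (66, 74) 0.95 11120 [575.3 -55. ] [161.3 201.5] 88.71431732177734 [ 475. -137.   66.] [678.  27.  74.]
wrist reader (83, 90) 0.95 11640 [596.9 -38.2] [163.3 110.9] 1.6417601108551025 [515. -94.  83.] [677.  19.  90.]
scene lid (80, 95) 0.83 629 [569.5 -52.3] [79.9 97.3] 88.98458099365234 [521. -92.  80.] [619. -12.  92.]
scene reader (66, 74) 0.64 929 [574.5 -52.5] [162.4 205.2] 88.43739318847656 [ 472. -135.   66.] [679.  29.  74.]
scene reader (83, 90) 0.64 925 [595.6 -52.7] [149.5 163.6] 88.56771850585938 [ 514. -129.   83.] [679.  21.  90.]
```

View pics/side1.png

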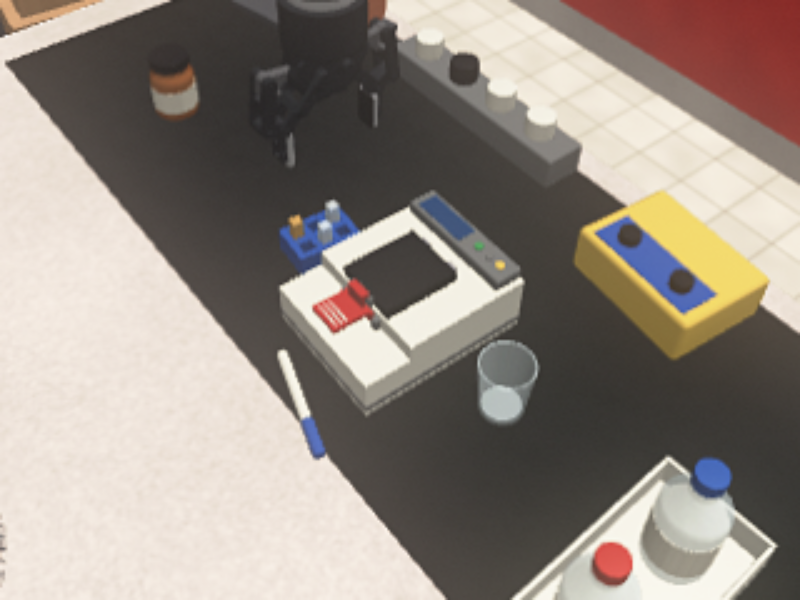

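View pics/wrist1.png

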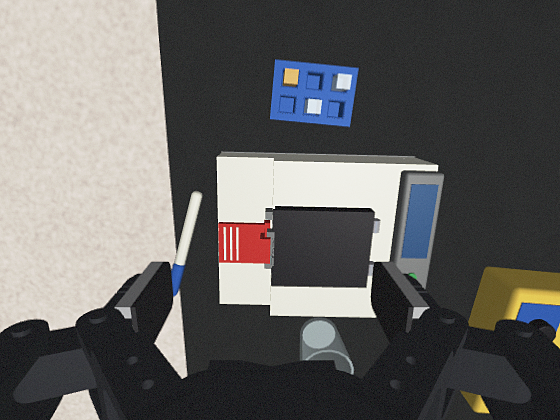

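Call:
apply_moves([
  {"hand": 0,"x": -5.3,"y": -3.4,"z": 4,"spin": -8},
  {"hand": 0,"x": -5.3,"y": -3.4,"z": 8,"spin": -16},
  {"hand": 0,"x": -5.3,"y": -3.4,"z": 12,"spin": -24},
  {"hand": 0,"x": -5.3,"y": -3.4,"z": 12,"spin": -32},
  {"hand": 0,"x": -5.3,"y": -3.4,"z": 12,"spin": -40},
  {"hand": 0,"x": -5.3,"y": -3.4,"z": 12,"spin": -48},
  {"hand": 0,"x": -5.3,"y": -3.4,"z": 12,"spin": -56},
  {"hand": 0,"x": -5.3,"y": -3.4,"z": 12,"spin": -64},
  {"hand": 0,"x": -5.3,"y": -3.4,"z": 12,"spin": -72},
  {"hand": 0,"x": -5.3,"y": -3.4,"z": 12,"spin": -80},
  {"hand": 0,"x": -5.3,"y": -3.4,"z": 12,"spin": -88},
  {"hand": 0,"x": -5.3,"y": -3.4,"z": 12,"spin": -90},
])

```text
clock: 3.15
tool_pos: [491.0, -53.0, 284.8]
tool_rot: [[-1.0, -0.005, 0.0], [-0.005, 1.0, -0.0], [-0.0, -0.0, -1.0]]
wrist_force: [-0.4, 0.4, 0.4]
opening: -0.1
grasp_force: 0.0
```

```bash
python3 - <<'E'
from h import *
s=get_state(); print(s.keys(),s["clock"],s["tool_pos"],np.round(s["tool_rot"],3).tolist(),s["opening"],s["wrist_force"],np.round(s["joint_pos"]))
p=read_camera("side"); cv2.imwrite("pics/side2.png",cv2.resize(p["pixels"][140:290,190:390],(800,600)))
# lowest gripper points near the tool axis
ys,xs=np.mgrid[0:420,0:560]
for n in ["side","scene"]:
    p=read_camera(n); w=world(p,np.c_[xs.ravel(),ys.ravel()])
    m=(abs(w[:,0]-s["tool_pos"][0])<25)&(abs(w[:,1]-s["tool_pos"][1])<35)&(w[:,2]>98)&(w[:,2]<170)
    w=w[m]; 
    if len(w): print(n,len(w),np.round(w[np.argsort(w[:,2])][:12]).tolist())
E
```

```text
dict_keys(['clock', 'joint_pos', 'joint_vel', 'tau', 'tool_pos', 'tool_rot', 'wrist_force', 'moment', 'grasp_force', 'opening']) 3.15 [491.04064919 -53.00009516 284.75245584] [[-1.0, -0.005, 0.0], [-0.005, 1.0, -0.0], [-0.0, -0.0, -1.0]] -0.07756903765540277 [-0.42471208  0.44033494  0.35225488] [-15.  19. -25.  46.  -0. -15.]
side 157 [[486.0, -59.0, 114.0], [484.0, -58.0, 115.0], [480.0, -47.0, 119.0], [489.0, -63.0, 119.0], [480.0, -60.0, 119.0], [480.0, -56.0, 119.0], [483.0, -60.0, 120.0], [495.0, -65.0, 121.0], [479.0, -53.0, 121.0], [480.0, -47.0, 122.0], [480.0, -55.0, 122.0], [484.0, -59.0, 123.0]]
scene 129 [[500.0, -50.0, 113.0], [500.0, -46.0, 115.0], [501.0, -58.0, 116.0], [498.0, -56.0, 116.0], [501.0, -55.0, 118.0], [502.0, -51.0, 120.0], [499.0, -61.0, 121.0], [502.0, -47.0, 122.0], [497.0, -59.0, 122.0], [499.0, -40.0, 124.0], [500.0, -57.0, 125.0], [499.0, -64.0, 125.0]]
```

View pics/side2.png

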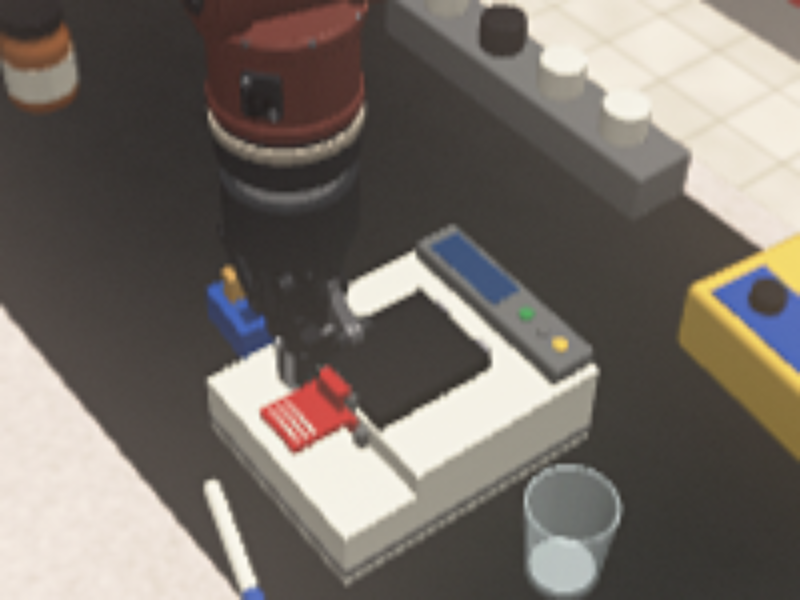

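The picture shows the closed fingers hanging over the red tab (tips near crop pixel 290,375). Depth puts the tips about 171 mm ahead of the TCP. Lowering to just above the pad.

Call:
apply_moves([
  {"hand": 0,"z": 2},
  {"hand": 0,"z": 3.4},
  {"hand": 0,"z": 3.6},
  {"hand": 0,"z": 3.8},
  {"hand": 0,"z": 4.0},
  {"hand": 0,"z": 4.0},
])

```text
$.steps[0]: bad value
```

Call:
apply_moves([
  {"hand": 0,"x": 0,"y": 0,"z": 2,"spin": 0},
  {"hand": 0,"x": 0,"y": 0,"z": 3.4,"spin": 0},
  {"hand": 0,"x": 0,"y": 0,"z": 3.6,"spin": 0},
  {"hand": 0,"x": 0,"y": 0,"z": 3.8,"spin": 0},
  {"hand": 0,"x": 0,"y": 0,"z": 4.0,"spin": 0},
  {"hand": 0,"x": 0,"y": 0,"z": 4.0,"spin": 0},
])

```text
clock: 3.9
tool_pos: [490.9, -53.0, 245.1]
tool_rot: [[-1.0, 0.0, -0.0], [0.0, 1.0, -0.0], [0.0, -0.0, -1.0]]
wrist_force: [-3.2, -1.1, 3.7]
opening: 0.1
grasp_force: 1.8
```

Call:
apply_moves([
  {"hand": 0,"x": 0,"y": 0,"z": 0.1,"spin": 0},
  {"hand": 0,"x": 0,"y": 0,"z": 0.2,"spin": 0},
  {"hand": 0,"x": 0,"y": 0,"z": 0.3,"spin": 0},
  {"hand": 0,"x": 0,"y": 0,"z": 0.3,"spin": 0},
  {"hand": 0,"x": 0,"y": 0,"z": 0.3,"spin": 0},
])

```text
clock: 4.4
tool_pos: [490.2, -53.0, 241.9]
tool_rot: [[-1.0, 0.0, -0.002], [0.0, 1.0, -0.0], [0.002, -0.0, -1.0]]
wrist_force: [-5.9, -0.2, 6.9]
opening: 0.2
grasp_force: 4.0
```

```bash
cat > lid.py <<'E'
from h import *
s=get_state(); print(s["clock"],np.round(s["tool_pos"],1),np.round(s["wrist_force"],1))
for n in ["scene","side"]:
    p=read_camera(n)
    for t in ["tab","lid"]:
        for q in masks_of(p,t)[:1]:
            w=region(p,q["region"]); print(n,t,round(q["score"],2),len(w),np.round(np.percentile(w,[3,50,97],axis=0)).tolist())
E
python3 lid.py
```

```text
4.4 [490.2 -53.  241.9] [-5.9 -0.2  6.9]
scene tab 0.61 33 [[478.0, -71.0, 63.0], [497.0, -64.0, 69.0], [514.0, -53.0, 91.0]]
scene lid 0.77 736 [[544.0, -90.0, 84.0], [583.0, -54.0, 107.0], [621.0, -17.0, 130.0]]
side tab 0.71 110 [[474.0, -72.0, 65.0], [492.0, -65.0, 69.0], [519.0, -38.0, 76.0]]
side lid 0.75 615 [[537.0, -92.0, 82.0], [575.0, -65.0, 110.0], [620.0, -20.0, 131.0]]
```

Lid has popped (top edge at z≈130). Release the tab, rise, and approach the lip.

Call:
apply_moves([
  {"hand": 0,"x": 0,"y": 0,"z": -1.5,"spin": 0},
  {"hand": 0,"x": 0,"y": 0,"z": -3.9,"spin": 0},
  {"hand": 0,"x": 0,"y": 0,"z": -3.9,"spin": 0},
  {"hand": 0,"x": -1.0,"y": -0.1,"z": -3.9,"spin": 0},
  {"hand": 0,"x": -2.4,"y": -0.1,"z": -3.9,"spin": 0},
  {"hand": 0,"x": -2.4,"y": -0.1,"z": -3.9,"spin": 0},
  {"hand": 0,"x": -2.4,"y": -0.1,"z": -3.9,"spin": 0},
])

```text
clock: 5.4
tool_pos: [514.9, -53.9, 279.9]
tool_rot: [[-1.0, -0.0, -0.001], [-0.0, 1.0, 0.0], [0.001, 0.0, -1.0]]
wrist_force: [0.4, -0.5, -0.5]
opening: -0.2
grasp_force: 0.0
```

```bash
python3 lid.py; python3 - <<'E'
from h import *
p=read_camera("side"); cv2.imwrite("pics/side3.png",cv2.resize(p["pixels"][140:290,190:390],(800,600)))
E
```

```text
5.4 [514.9 -53.9 279.9] [ 0.4 -0.5 -0.5]
scene tab 0.39 63 [[475.0, -70.0, 69.0], [491.0, -60.0, 74.0], [516.0, -48.0, 90.0]]
scene lid 0.76 792 [[541.0, -90.0, 73.0], [582.0, -54.0, 106.0], [622.0, -15.0, 129.0]]
side tab 0.22 478 [[530.0, 396.0, 5.0], [551.0, 406.0, 58.0], [582.0, 438.0, 92.0]]
side lid 0.8 511 [[525.0, -110.0, 71.0], [587.0, -75.0, 103.0], [632.0, -22.0, 194.0]]
```

View pics/side3.png

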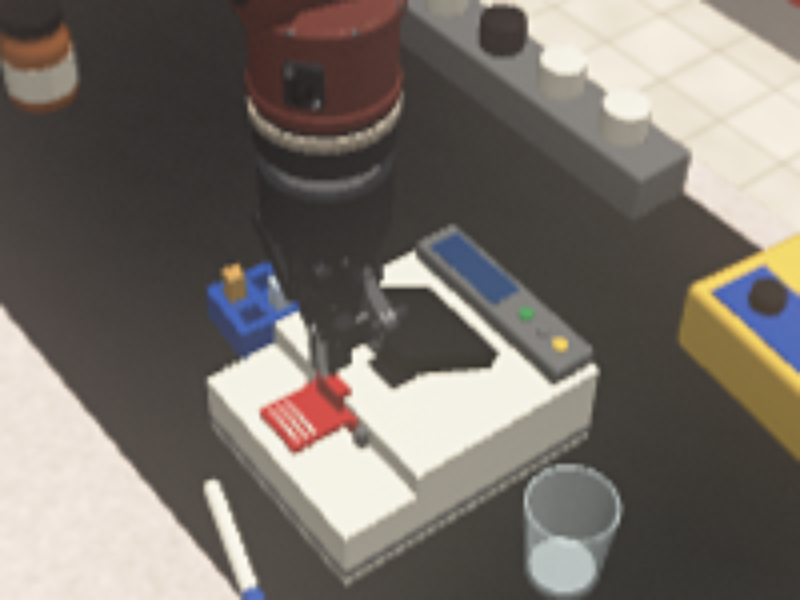

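The fingertip (crop 320,375) stands just in front of the raised lid, and the tab has sprung back. I'll push along the arc.

Call:
apply_moves([
  {"hand": 0,"x": -0.9,"y": 0,"z": 0,"spin": 0},
  {"hand": 0,"x": -1.4,"y": 0,"z": -0.7,"spin": 0},
  {"hand": 0,"x": -2.0,"y": 0,"z": -1.5,"spin": 0},
  {"hand": 0,"x": -2.7,"y": 0,"z": -2.1,"spin": 0},
  {"hand": 0,"x": -3.4,"y": 0,"z": -2.6,"spin": 0},
  {"hand": 0,"x": -4.2,"y": 0,"z": -3.0,"spin": 0},
  {"hand": 0,"x": -5.1,"y": 0,"z": -3.3,"spin": 0},
  {"hand": 0,"x": -5.1,"y": 0,"z": -3.3,"spin": 0},
])

```text
clock: 6.55
tool_pos: [567.4, -54.1, 314.1]
tool_rot: [[-1.0, -0.0, 0.002], [-0.0, 1.0, -0.0], [-0.002, -0.0, -1.0]]
wrist_force: [0.4, 0.1, -0.5]
opening: 0.0
grasp_force: 0.0
```

```bash
python3 lid.py; python3 - <<'E'
from h import *
p=read_camera("side"); cv2.imwrite("pics/side4.png",cv2.resize(p["pixels"][140:290,190:390],(800,600)))
E
```

```text
6.55 [567.4 -54.1 314.1] [ 0.4  0.1 -0.5]
scene tab 0.49 131 [[474.0, -70.0, 68.0], [503.0, -56.0, 74.0], [526.0, -37.0, 94.0]]
scene lid 0.59 675 [[585.0, -90.0, 80.0], [608.0, -55.0, 123.0], [628.0, -18.0, 162.0]]
side tab 0.6 230 [[475.0, -70.0, 72.0], [500.0, -54.0, 75.0], [518.0, -35.0, 92.0]]
side lid 0.6 180 [[577.0, -94.0, 72.0], [595.0, -91.0, 131.0], [624.0, -19.0, 162.0]]
```

View pics/side4.png

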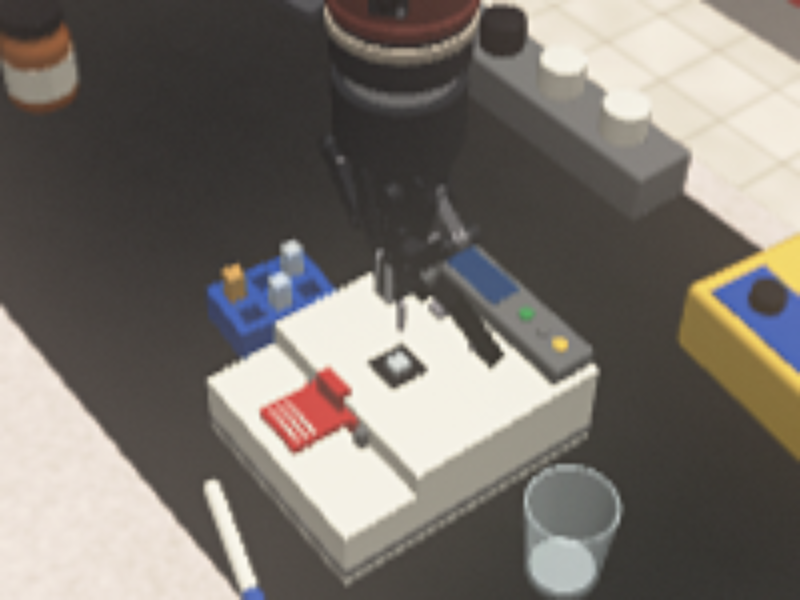

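The lid has swung to about 1.15 rad, the cuvette is seated at crop (400,365), and the bystanders haven't moved. I'll push on to the stop.

Call:
apply_moves([
  {"hand": 0,"x": -0.8,"y": 0,"z": -0.1,"spin": 0},
  {"hand": 0,"x": -1.7,"y": 0,"z": -0.1,"spin": 0},
  {"hand": 0,"x": -2.6,"y": 0,"z": -0.1,"spin": 0},
  {"hand": 0,"x": -3.5,"y": 0,"z": -0.1,"spin": 0},
  {"hand": 0,"x": -4.4,"y": 0,"z": -0.1,"spin": 0},
  {"hand": 0,"x": -5.2,"y": 0,"z": -0.1,"spin": 0},
  {"hand": 0,"x": -5.9,"y": 0,"z": -0.1,"spin": 0},
  {"hand": 0,"x": -6.5,"y": 0,"z": -0.1,"spin": 0},
  {"hand": 0,"x": -6.8,"y": 0,"z": -0.1,"spin": 0},
  {"hand": 0,"x": -6.8,"y": 0,"z": -0.1,"spin": 0},
])

```text
clock: 7.9
tool_pos: [631.9, -53.9, 314.1]
tool_rot: [[-1.0, 0.0, -0.007], [0.0, 1.0, -0.0], [0.007, -0.0, -1.0]]
wrist_force: [-14.0, 0.1, 8.2]
opening: 0.2
grasp_force: 7.1
```

```bash
python3 lid.py
```

```text
7.9 [631.9 -53.9 314.1] [-14.    0.1   8.2]
scene tab 0.47 125 [[479.0, -65.0, 68.0], [501.0, -50.0, 75.0], [524.0, -33.0, 93.0]]
scene lid 0.7 245 [[631.0, -92.0, 81.0], [647.0, -66.0, 141.0], [656.0, -25.0, 163.0]]
side tab 0.76 260 [[475.0, -72.0, 71.0], [499.0, -55.0, 75.0], [519.0, -35.0, 91.0]]
side lid 0.95 588 [[623.0, -94.0, 75.0], [636.0, -65.0, 108.0], [650.0, -19.0, 159.0]]
```

14 N against the stop, and the lid slope reads about 1.85 rad. Backing the hand clear.

Call:
apply_moves([
  {"hand": 0,"x": 1.0,"y": 0,"z": 0,"spin": 0},
  {"hand": 0,"x": 3.0,"y": 0,"z": 0,"spin": 0},
  {"hand": 0,"x": 6.0,"y": 0,"z": 0,"spin": 0},
  {"hand": 0,"x": 10.0,"y": 0,"z": -3,"spin": 0},
  {"hand": 0,"x": 14.0,"y": 0,"z": -6,"spin": 0},
  {"hand": 0,"x": 18.0,"y": 0,"z": -8,"spin": 0},
  {"hand": 0,"x": 20.0,"y": 0,"z": -8,"spin": 0},
  {"hand": 0,"x": 20.0,"y": 0,"z": -8,"spin": 0},
  {"hand": 0,"x": 20.0,"y": 0,"z": -8,"spin": 0},
  {"hand": 0,"x": 20.0,"y": 0,"z": -8,"spin": 0},
])

```text
clock: 9.2
tool_pos: [434.9, -54.1, 394.5]
tool_rot: [[-1.0, -0.0, 0.0], [-0.0, 1.0, -0.0], [-0.0, -0.0, -1.0]]
wrist_force: [0.4, -0.3, -0.6]
opening: -0.0
grasp_force: 0.0
```

```bash
python3 lid.py; python3 - <<'E'
from h import *
p=read_camera("side"); cv2.imwrite("pics/side5.png",cv2.resize(p["pixels"][140:290,190:390],(800,600)))
E
```

```text
9.2 [434.9 -54.1 394.5] [ 0.4 -0.3 -0.6]
scene tab 0.56 122 [[480.0, -65.0, 67.0], [500.0, -50.0, 75.0], [524.0, -34.0, 93.0]]
scene lid 0.77 284 [[626.0, -92.0, 72.0], [646.0, -62.0, 139.0], [656.0, -21.0, 164.0]]
side tab 0.57 284 [[474.0, -72.0, 71.0], [499.0, -54.0, 75.0], [521.0, -33.0, 92.0]]
side lid 0.91 773 [[624.0, -94.0, 75.0], [639.0, -55.0, 120.0], [654.0, -19.0, 162.0]]
```

View pics/side5.png

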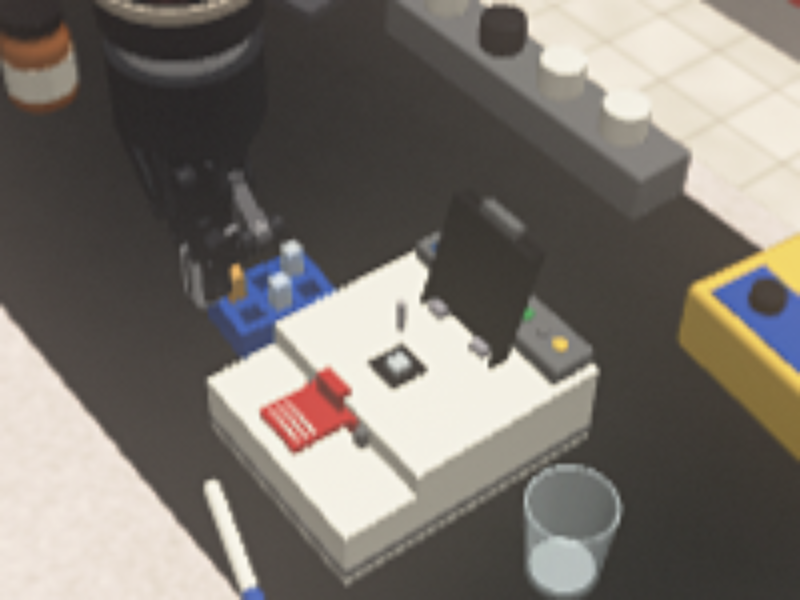

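The lid stands open and leans back (crop 485,270). The cuvette is seated at (400,365), the tab is released, and the hand is clear, well above the bench.

```bash
python3 -c "
from workcell import *
print(job_done())"
```

```text
the job is handed in; nothing more can be done
None
```

The photometer's sample compartment is open: the lid popped when I pressed the tab, and I pushed it back to its stop. The last picture showed the tab released, the cuvette in its well, nothing nearby visibly moved and the hand clear; I've handed the job in, but no verdict came back.

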